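# Lock a tube carrier onto the mixer's drive shaft

## Robot

A 6-joint arm with a two-finger parallel gripper is mounted at the origin on the work surface. World frame = base frame: x ahead of the robot, y to its left, z up, the work surface at z = 0. Lengths are in m, angles in degrees, forces in N, time in s.
With the tool pointing down it reaches from about 0.275 to 0.975 m from the base axis. Payload 8.4 kg.
Tool frame: the origin (TCP) lies between the finger pads; the fingertips stand 25 mm ahead of it and the grasp point (between the pads) lies 6 mm ahead of it; z points along the fingers, y is the line along which they close (so a half turn about z gives the same grasp; the last joint's range is limited). The gripper opens to 92 mm and grips with 3 to 60 N. Pads are 20 mm wide; open, the fingers measure 128 mm over their backs; the gripper's body (75 mm by 189 mm) begins 69 mm behind the grasp point.
Start: joints at [-77.315, 20.225, 93.587, -0, 66.188, -0.138], TCP at [0.139, -0.609, 0.24] pointing down, gripper open.
Joint ranges: [-150.9, 150.9], [-52.94, 120.26], [3.33, 152.33], [-74.26, 254.26], [0, 154.13], [-172.89, 172.89]. Speed limits (degrees/s): [127.2, 127.2, 159.86, 180, 180, 180].

## Interface

Orientations are given as [roll, pitch, yaw] about the fixed x, y, z axes, in that order (R = Rz(yaw) Ry(pitch) Rx(roll)).
In Python, from plant import ctrl gives the robot as it stands.
- The arm moves only by the shell command python3 -m jog 'ROWS'. ROWS is JSON, a list of rows, each a list of 7 numbers: the shift along the world's x, y, z normalised to -1 to 1, where 1 is 40 cm, then the turn, a rotation vector about the world's x, y, z normalised to -1 to 1, where 1 is 180 degrees, then the closure, from -1 (fully open) to 1 (shut). A call has 1 to 5 rows; each row shifts and turns the commanded pose from where the row before left it; what a row does not reach is not made up. A row lasts 1/8 s, in which the tool goes at most 62.5 mm and 10.7 degrees, less where a joint would pass 70% of its speed; a pose out of reach is approached as far as the arm can. A call with a number of a shift or a turn outside -1 to 1 is refused whole. A call with a gripper value outside its range is refused whole. The fingers move at their own pace and stop on an object; the grip force is fixed at half the most. Time passes only in rows, so rows that do not move let the fingers close. It gives the time, the measured TCP pose, the force, the opening and the grip force at its end, in the units of the state.
- ctrl.observe(): the state, without advancing time (a new reading comes with each control period).
- ctrl.capture(name): name is "scene" or "top"; returns a dict with "image" (420x560x3 uint8, red, green, blue), "range_z" (420x560 float32, m along the optical axis (not along the pixel's ray), 0 where there is no reading), "vfov" (degrees; the focal length in pixels is half the picture's height over the tangent of half this angle, whatever the lens; pixels are square), "cx", "cy" (the principal point, pixels), "D" ([k1, k2, p1, p2, k3] as OpenCV has them; the pictures are not rectified), "camera_from_world" (4x4, takes a point from world to camera coordinates). Camera axes: x right, y up, looking along -z (the intrinsics and any distortion apply to the point x, -y, -z); pixel columns grow to the right and rows downward; lengths in m; the calibration is good to about 2 mm. A picture is of the moment at which its call begins.
- ctrl.job_done(): hands the job in; it is judged then, once.
The state is a dict: "time_s": time; "q": joint angles; "dq": joint speeds; "tau": joint torques, N m; "tcp_pos": TCP position; "tool_rot": TCP orientation; "ft_force": force on the tool from outside, world axes, zero at the start; "wrist_torque": the same for the moment, N m; "gripper_width": finger opening in m; "grasp_force": force on a finger pad.
Only numpy, scipy, OpenCV 4.12 (cv2) and the standard library are available. Lean on these libraries where they do the work, as an engineer would, in place of code of your own. Each camera call takes 0.05 s, during which the arm holds its last target. There are 200 camera calls.

## Task

Fit the loose aluminium tube carrier onto the square drive shaft of the bench-top mixer: with its window up, thread the open mouth of its sleeve over the free end of the shaft so that the paddle end faces away from the housing, then hold the shaft's spring button down flush while you slide the sleeve over it, and push on until the button pops up through the window. Let go of the carrier and leave the other things on the bench standing where they are.

Things in the scene. Friction and masses are not known exactly. Their poses are not given: they have to be found in the camera images.
- mixer: Fixed white rotating mixer, housing 120 x 170 mm, 150 mm high; place and angle vary. Origin: centre of the underside, on the bench. A bare steel square shaft, 20 x 20 mm, sticks out level along its own -x from the front face (x = -60 mm). Shaft top face is level, 115 mm above the bench. Foot plate 10 mm high reaches x = -120 mm. The carrier goes on with its x axis along the mixer's +x.
- shaft_tip (a point): Centre of the free end of the shaft, on its axis, 105 mm above the bench, at x = -193 mm in the mixer's frame; axes as the mixer's (+x runs along the shaft to the housing). The last 8 mm are a round nose that tapers from 20 to 12 mm across.
- button_top (a point): Centre of the top of the dark steel spring button in the shaft's top face: square-edged, 14 mm along the shaft, 10 mm wide, 8 mm proud when free. It lies 71 mm from the shaft tip, 62 mm from the housing (x = -122, y = 0 mm in the mixer's frame). The point moves down as it is pressed. Axes as the mixer's.
- button (a joint): How far the button is pressed, m: 0 = free, 0.008 = flush, 0.010 = bottom. The spring gives 2.4 N at 0, about 5 N flush. It moves only up and down and blocks the sleeve unless pressed to within about 2 mm of flush (the mouth's lead-in takes the rest); once the sleeve's edge covers part of it, the sleeve keeps it down (and may ride up 3 mm). Under the window it springs up.
- carrier: Loose aluminium tube carrier, about 150 g, lying window up, turned any way. Square sleeve 48 mm long along its x (-24 to +24 mm), 31 mm wide, 32 mm high; bore 23 x 23 mm right through, z = 4 to 27 mm; ceiling 5 mm, side walls 4 mm, free for a grip across y from x = -18 to +24 mm. Origin: centre of the underside. On the shaft it hangs with its ceiling on the shaft's top face.
- carrier_mouth (a point): Centre of the sleeve's open mouth, on the bore's axis, x = +24 mm, z = 15.5 mm in the carrier's frame; axes as the carrier's.
- carrier_hole (a point): Centre of the window, 18 mm along x and 15 mm wide, through the sleeve's ceiling, at the ceiling's underside: x = +4, z = 27 mm in the carrier's frame, 20 mm behind the mouth; axes as the carrier's.
- carrier_paddle (a point): Centre of the outer (-x) face of the upper part of the carrier's paddle: a plate 6 mm thick (x = -24 to -18 mm), 84 mm wide, 46 mm high, rising 14 mm above the sleeve's top, where it can be pushed. The point is at x = -24, z = 40 mm in the carrier's frame; axes as the carrier's.
- round_hub: Bystander: loose aluminium round tube 40 mm across, 45 mm high, on a 68 mm flange; no window. Origin at the centre of its underside.
- jar: Bystander: loose white plastic jar, 60 mm across, 72 mm high, origin at the centre of its underside.
- tip_box: Bystander: loose box with a clear lid, 62 x 48 mm, 52 mm high, origin at the centre of its underside.
- vial: Bystander: loose amber vial with a black cap, 32 mm across, 62 mm high, origin at the centre of its underside.
- reagent: Bystander: loose glass bottle with an orange cap, 64 mm across, 130 mm high, beside the shaft, its axis about 120 mm from the shaft's; origin at the centre of its underside.
- beaker: Bystander: loose clear beaker, 90 mm across, 110 mm high, beside the shaft, its axis about 120 mm from the shaft's; origin at the centre of its underside.
Things that resemble listed ones, but are neither listed nor needed, are in the scene too. What is shaped like the carrier but green or red is not meant.

How it is judged:
By the outcome, as a careful person would: the job done as asked, in the order asked, and still so for the second after the job is handed in, with the robot touching nothing.
It also fails if it takes over 58 s, if anything falls off the work surface, if the arm or the gripper's body presses on something with over 40 N, if the wrist force passes 120 N, or if a joint passes its speed limit or range.

## Working session

There is one attempt and no reset: what is moved stays moved. The work goes in short steps, Python scripts to look and compute and a shell command to move; the robot and the scene stay as the last step left them, time stands still between calls to the robot, and variables do not carry over. Pictures are saved under pics/ and viewed, at most 10 in all, crops included, and the job is handed in when it is done.

```bash
mkdir -p pics
cat > h.py <<'E'
import numpy as np, cv2
from plant import ctrl
def cam(n):
    c=ctrl.capture(n); im=c["image"]; H,W=im.shape[:2]
    f=H/2/np.tan(np.radians(c["vfov"])/2)
    c["K"]=np.array([[f,0,c["cx"]],[0,f,c["cy"]],[0,0,1]]); c["D"]=np.array(c["D"],float)
    return c
def cloud(c):
    """HxWx3 world points, nan where no range"""
    z=c["range_z"]; H,W=z.shape
    uv=np.stack(np.meshgrid(np.arange(W),np.arange(H)),-1).reshape(-1,1,2).astype(float)
    n=cv2.undistortPoints(uv,c["K"],c["D"]).reshape(H,W,2)
    P=np.stack([n[...,0]*z,-n[...,1]*z,-z,np.ones_like(z)],-1)
    w=(P@np.linalg.inv(c["camera_from_world"]).T)[...,:3]
    w[z<=0]=np.nan
    return w
def proj(c,p):
    q=(np.c_[np.atleast_2d(p),np.ones(len(np.atleast_2d(p)))]@np.array(c["camera_from_world"]).T)[:,:3]*[1,-1,-1]
    return cv2.projectPoints(q,np.zeros(3),np.zeros(3),c["K"],c["D"])[0][:,0]
E
python3 - <<'E'
from h import *
for n in("scene","top"):
    c=cam(n); cv2.imwrite(f"pics/{n}0.png",c["image"][...,::-1]); np.savez(n+"0",w=cloud(c),im=c["image"])
    print(n,np.linalg.inv(c["camera_from_world"]).round(3),c["vfov"],c["D"])
print(ctrl.observe())
E
```

```text
scene [[ 0.848 -0.384  0.364  0.925]
 [ 0.529  0.599 -0.601 -0.702]
 [ 0.012  0.702  0.712  0.884]
 [ 0.     0.     0.     1.   ]] 44.500378033922395 [-0.14677341  0.          0.          0.          0.        ]
top [[ 0.102  0.972 -0.212  0.349]
 [-0.995  0.1   -0.022 -0.056]
 [-0.     0.213  0.977  1.067]
 [ 0.     0.     0.     1.   ]] 48.41860943657644 [-0.07175239  0.          0.          0.          0.        ]
{'time_s': 0.1, 'q': array([-7.73144793e+01,  2.02595709e+01,  9.36202364e+01,  3.71537028e-04,
        6.61894990e+01, -1.36844947e-01]), 'dq': array([ 0.08175415, -0.20769204, -0.13708428, -0.04889132,  0.0181946 ,
       -0.04383944]), 'tau': array([ 4.05804140e-04, -5.94902766e+01, -3.34929872e+01,  6.99201180e-02,
        1.84445211e-02, -3.81470045e-05]), 'tcp_pos': array([ 0.13863122, -0.60904127,  0.23896148]), 'tool_rot': array([-1.79930695e+02, -5.05261957e-04,  1.28222151e+01]), 'ft_force': array([ 0.29805613, -0.41159512, -0.07999243]), 'wrist_torque': array([-0.00618467, -0.02830513, -0.04493152]), 'grasp_force': 0.0, 'gripper_width': 0.09160579205189949}
```

View pics/scene0.png

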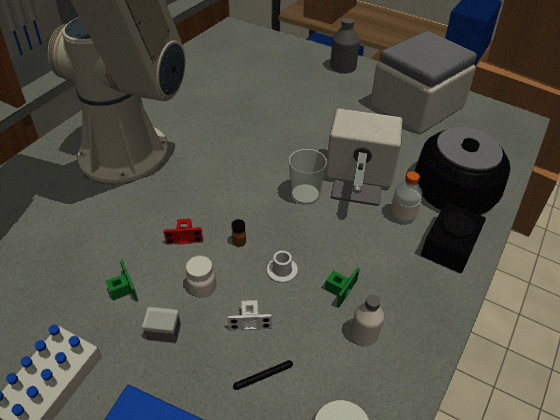

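View pics/top0.png

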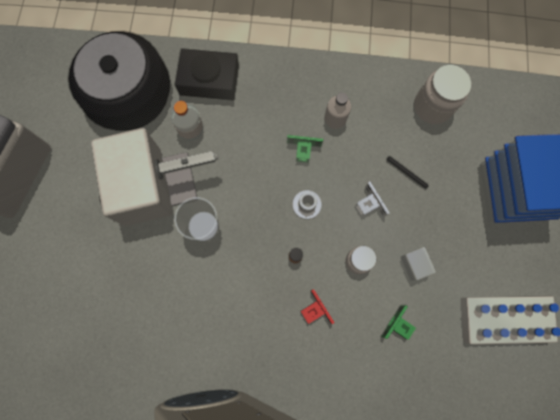

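The silver piece at top (372,200) / scene (250,315) is the carrier. The red piece at top (317,309) and the green ones at (303,149) and (400,324) have the wrong colours, and the hub at (307,204) is round with no window. Next I'll enlarge the silver piece and measure.

Run:
```python
from h import *
d=np.load("top0.npz"); s=np.load("scene0.npz")
a=cv2.resize(d["im"][165:235,330:430],(560,392),interpolation=cv2.INTER_CUBIC)
b=cv2.resize(d["im"][115:245,150:230],(240,392),interpolation=cv2.INTER_CUBIC)
cv2.imwrite("pics/crop1.png",np.hstack([a,b])[...,::-1])
np.set_printoptions(precision=4,suppress=True)
wt,ws=d["w"],s["w"]
def box(w,u0,u1,v0,v1): return w[v0:v1,u0:u1].reshape(-1,3)
def rep(n,p): 
    r=cv2.minAreaRect(p[:,:2].astype(np.float32)*1000); print(n,len(p),p.mean(0),"rect mm",np.round(r[0],1),np.round(r[1],1),round(r[2],1))
for nm,w,B,S in(("top",wt,(350,395,175,222),(155,220,145,180)),("scene",ws,(222,278,295,338),(345,375,150,195))):
    p=box(w,*B); p=p[np.isfinite(p).all(1)]
    rep(nm+" sleeve top",p[(p[:,2]>.026)&(p[:,2]<.036)]); rep(nm+" paddle",p[p[:,2]>.039]); rep(nm+" all",p[p[:,2]>.012])
    p=box(w,*S); p=p[np.isfinite(p).all(1)]
    q=p[(p[:,2]>.108)&(p[:,2]<.130)]; rep(nm+" shaft",q)
    rep(nm+" shafttop",q[q[:,2]<.1185]); rep(nm+" btn",q[q[:,2]>.1195]) if (q[:,2]>.1195).sum()>2 else 0
for nm,w,B in(("top",wt,(90,160,125,215)),("scene",ws,(325,405,108,150))):
    p=box(w,*B); p=p[np.isfinite(p).all(1)]; rep(nm+" housing",p[(p[:,2]>.143)&(p[:,2]<.16)])
def ctr(n,B,z0,z1,w=wt):
    p=box(w,*B);p=p[np.isfinite(p).all(1)];q=p[(p[:,2]>z0)&(p[:,2]<z1)]; rep(n,q)
ctr("reagent",(165,205,95,135),.1,.15);ctr("beaker",(170,222,195,245),.02,.13);ctr("hub",(290,325,190,220),.035,.06)
ctr("green",(285,325,130,165),.02,.06);ctr("bottle",(325,355,90,130),.03,.2);ctr("jar",(345,380,243,275),.06,.08);ctr("pen",(385,430,155,190),.006,.06)
```

```text
top sleeve top 226 [ 0.5912 -0.2494  0.031 ] rect mm [ 589.1 -247.3] [80.5 43.6] 36.3
top paddle 114 [ 0.6032 -0.2652  0.0444] rect mm [ 602.9 -265.7] [80.9  7.3] 35.9
top all 419 [ 0.5958 -0.2555  0.0333] rect mm [ 590.7 -249.1] [81.8 48.4] 35.9
top shaft 635 [0.6186 0.1661 0.115 ] rect mm [613.8 157.9] [ 46.1 131.7] 15.3
top shafttop 544 [0.6207 0.1607 0.1137] rect mm [618.1 158.5] [ 43.3 130.9] 17.9
top btn 83 [0.6055 0.1999 0.1235] rect mm [600.4 188.2] [41.9 68.7] 9.9
scene sleeve top 298 [ 0.5921 -0.2542  0.0314] rect mm [ 589.6 -251.5] [80.9 51.2] 34.6
scene paddle 193 [ 0.603  -0.2688  0.044 ] rect mm [ 602.7 -268.5] [82.5  9.4] 34.9
scene all 649 [ 0.5977 -0.2627  0.0332] rect mm [ 590.4 -251.3] [82.8 51.8] 35.1
scene shaft 424 [0.6196 0.1659 0.1149] rect mm [628.5 166.7] [ 66.7 140.3] 33.6
scene shafttop 376 [0.6204 0.1626 0.114 ] rect mm [628.5 166.7] [ 66.7 140.3] 33.6
scene btn 43 [0.6143 0.1905 0.122 ] rect mm [607.8 192. ] [35.2 76.6] 1.5
top housing 4380 [0.5788 0.277  0.1489] rect mm [580.6 278.5] [169.5 119.9] 19.8
scene housing 2022 [0.5831 0.2703 0.1488] rect mm [579.9 276.8] [169.  126.4] 18.9
reagent 253 [0.7356 0.1856 0.1196] rect mm [737.7 187.2] [33.  36.8] 20.4
beaker 922 [0.5125 0.1367 0.0744] rect mm [505.7 144.7] [125.9  86.7] 86.3
hub 146 [ 0.578  -0.1082  0.0425] rect mm [ 578.2 -108.2] [38.1 38.7] 51.8
green 393 [ 0.7134 -0.0881  0.0346] rect mm [705.2 -88. ] [82.8 49.5] 88.5
bottle 624 [ 0.7896 -0.1562  0.0827] rect mm [ 797.3 -157.6] [55.6 50.3] 68.3
jar 496 [ 0.4609 -0.2356  0.0707] rect mm [ 461.5 -235.7] [52.  51.2] 49.0
pen 278 [ 0.6795 -0.3384  0.0114] rect mm [ 680.6 -338.3] [117.4  14.5] 56.3
```

View pics/crop1.png

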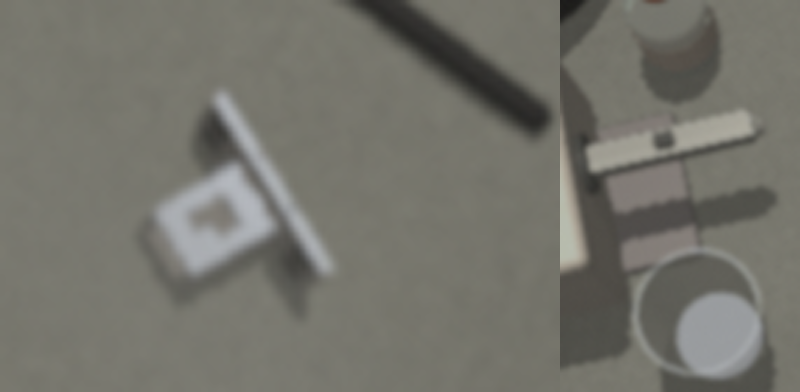

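The crop shows the bare aluminium carrier, with its square window at crop (213,215), its paddle on the right and its mouth facing left towards the mixer. This is the right piece. On the right of the crop are the shaft and its dark button at (664,139). I'll move over the carrier while refining the fits.

```bash
python3 -m jog '[[0.1125,0.0904,0,0,0,0.0569,-1],[0.1125,0.0904,0,0,0,0.0569,-1],[0.1125,0.0904,0,0,0,0.0569,-1],[0.1125,0.0904,0,0,0,0.0569,-1],[0.1125,0.0904,0,0,0,0.0569,-1]]' && python3 -m jog '[[0.1125,0.0904,0,0,0,0.0569,-1],[0.1125,0.0904,0,0,0,0.0569,-1],[0.1125,0.0904,0,0,0,0.0569,-1],[0.1125,0.0904,0,0,0,0.0569,-1],[0.1125,0.0904,0,0,0,0.0569,-1]]'
cat > fit.py <<'E'
from h import *
np.set_printoptions(precision=4,suppress=True)
def line(p):
    "robust PCA direction (deg) and centre"
    x=p[:,:2]
    for _ in range(3):
        c=x.mean(0); d=np.linalg.svd(x-c,full_matrices=False)[2][0]; r=(x-c)@[-d[1],d[0]]; x=x[abs(r)<2.2*r.std()]
    return c,np.degrees(np.arctan2(d[1],d[0]))%180,len(x)
E
python3 - <<'E'
from fit import *
for n in("top","scene"):
    w=np.load(n+"0.npz")["w"].reshape(-1,3); w=w[np.isfinite(w).all(1)]
    th=np.radians(109.3); ex=np.array([np.cos(th),np.sin(th)]); ey=np.array([-ex[1],ex[0]]); o=np.array([.5803,.2777])
    l=np.c_[(w[:,:2]-o)@ex,(w[:,:2]-o)@ey,w[:,2]]
    m=(l[:,0]>-.205)&(l[:,0]<-.065)&(abs(l[:,1])<.02)&(l[:,2]>.1115)&(l[:,2]<.1175)
    s=w[m]; c,a,k=line(s); print(n,"shaft",c,a,k,"z",np.median(s[:,2]),"local x",np.percentile(l[m,0],[0,2,98,100]),"y",np.percentile(l[m,1],[3,50,97]))
    b=(abs(l[:,0]+.122)<.02)&(abs(l[:,1])<.012)&(l[:,2]>.1195)&(l[:,2]<.13); print(" button",l[b].mean(0),b.sum(),np.percentile(l[b,0],[5,95]))
    g=(abs(l[:,0]+.06)<.1)&(abs(l[:,2]-.148)<.004)
    h=w[(abs(w[:,2]-.15)<.004)&(np.hypot(*(w[:,:2]-o).T)<.12)]; print(" house",cv2.minAreaRect((h[:,:2]*1000).astype(np.float32)))
    o2=np.array([.5907,-.25]); q=w[np.hypot(*(w[:,:2]-o2).T)<.06]
    p=q[q[:,2]>.0395]; print(" paddle",line(p)); 
    t=q[abs(q[:,2]-.032)<.0025]; t=t[((t[:,:2]-o2)@[-.58,.814])>-.014]; print(" sleeve",cv2.minAreaRect((t[:,:2]*1000).astype(np.float32)),t.mean(0))
E
```

```text
time_s: 0.72
tcp_pos: [0.3649, -0.4272, 0.2394]
tool_rot: [-180.0, -0.0, 64.4]
ft_force: [0.1, 0.1, 0.5]
gripper_width: 0.0921
grasp_force: 0.0
time_s: 1.35
tcp_pos: [0.5899, -0.2464, 0.2393]
tool_rot: [-180.0, -0.0, 115.6]
ft_force: [0.2, -0.8, 0.2]
gripper_width: 0.0919
grasp_force: 0.0
top shaft [0.6222 0.1593] 109.45454267232309 438 z 0.11409375859784648 local x [-0.1899 -0.183  -0.0672 -0.065 ] y [-0.0104 -0.0005  0.0091]
 button [-0.1214 -0.0005  0.1225] 28 [-0.1276 -0.1154]
 house ((581.3228759765625, 279.0277099609375), (167.58908081054688, 117.67635345458984), 19.782041549682617)
 paddle (array([ 0.6033, -0.2652]), np.float64(36.09944533224726), 113)
 sleeve ((587.9873046875, -245.1861114501953), (30.2803897857666, 39.181983947753906), 34.38364028930664) [ 0.588  -0.2443  0.0316]
scene shaft [0.6234 0.1549] 109.61504144993087 283 z 0.11451929161297458 local x [-0.1958 -0.1864 -0.0661 -0.0653] y [-0.0097 -0.0003  0.0096]
 button [-0.1236  0.0002  0.1225] 21 [-0.1296 -0.1159]
 house ((580.6248779296875, 275.19598388671875), (168.60861206054688, 121.77863311767578), 20.131072998046875)
 paddle (array([ 0.6027, -0.2689]), np.float64(35.769800147476616), 183)
 sleeve ((584.3523559570312, -245.21923828125), (29.898130416870117, 35.052772521972656), 34.52497863769531) [ 0.5839 -0.2431  0.0319]
```

```bash
python3 -m jog '[[-0.003,-0.003,-0.12,0,0,0.056,-0.6],[0,0,-0.15,0,0,0,-0.6],[0,0,-0.15,0,0,0,-0.6],[0,0,-0.1,0,0,0,-0.6],[0,0,0,0,0,0,-0.6]]' && python3 -m jog '[[0,0,0,0,0,0,1],[0,0,0,0,0,0,1],[0,0,0,0,0,0,1],[0,0,0,0,0,0,1],[0,0,0,0,0,0,1]]'
```

```text
time_s: 1.98
tcp_pos: [0.5864, -0.2485, 0.0289]
tool_rot: [-179.9, -0.2, 125.3]
ft_force: [-0.8, 0.2, 0.3]
gripper_width: 0.0735
grasp_force: 0.0
time_s: 2.6
tcp_pos: [0.5877, -0.2491, 0.0319]
tool_rot: [180.0, 0.0, 125.3]
ft_force: [-1.0, 1.3, 2.1]
gripper_width: 0.0308
grasp_force: 30.0
```

```bash
python3 -m jog '[[0,0,0.112,0,0,0,1],[0,0,0.112,0,0,0,1],[0.0385,0.144,0,0,0,-0.029,1],[0.0385,0.144,0,0,0,-0.029,1],[0.0385,0.144,0,0,0,-0.029,1]]' && python3 -m jog '[[0.0385,0.144,0,0,0,0,1],[0.0385,0.143,0,0,0,0,1],[0,0,0,0,0,0,1],[0,0,0,0,0,0,1]]'
cat > look.py <<'E'
import sys; from fit import *
tag=sys.argv[1]
th=np.radians(109.5); ex=np.array([np.cos(th),np.sin(th)]); ey=np.array([-ex[1],ex[0]]); o=np.array([.5803,.2777])
ims=[]
for n in("top","scene"):
    c=cam(n); w=cloud(c); wl=np.stack([(w[...,:2]-o)@ex,(w[...,:2]-o)@ey,w[...,2]],-1)
    l=wl.reshape(-1,3); l=l[np.isfinite(l).all(1)]
    l=l[(l[:,0]>-.34)&(l[:,0]<-.062)&(abs(l[:,1])<.06)&(l[:,2]>.06)&(l[:,2]<.15)]
    p=l[(l[:,2]>.1265)&(l[:,2]<.14)&(l[:,0]<-.13)]; 
    if len(p)>8: print(n,"paddle",line(p),"z98",np.percentile(p[:,2],98),"y",np.percentile(p[:,1],[2,98]),"x",np.percentile(p[:,0],[5,95]))
    s=l[(abs(l[:,1])<.022)]
    for a in np.arange(-.3,-.06,.008):
        k=s[abs(s[:,0]-a)<.004]
        k=k[k[:,2]>.108]
        if len(k)>4: print(f"  x{a:.3f} n{len(k)} z{np.median(k[:,2]):.4f} y {np.percentile(k[:,1],5):.4f} {np.percentile(k[:,1],95):.4f}")
    u,v=proj(c,[*(o-.17*ex),.11])[0].astype(int); H,W=c["image"].shape[:2]
    u=np.clip(u,65,W-66);v=np.clip(v,65,H-66)
    ims.append(cv2.resize(c["image"][v-60:v+60,u-60:u+60],(400,400),interpolation=cv2.INTER_CUBIC))
    np.savez(n+tag,w=w,im=c["image"])
cv2.imwrite(f"pics/look{tag}.png",np.hstack(ims)[...,::-1])
s=ctrl.observe(); print(s["tcp_pos"],s["tool_rot"],s["ft_force"],"tcp local",(s["tcp_pos"][:2]-o)@ex,(s["tcp_pos"][:2]-o)@ey)
E
python3 look.py 1
```

```text
time_s: 3.22
tcp_pos: [0.6338, -0.0747, 0.1213]
tool_rot: [180.0, 0.0, 109.5]
ft_force: [-0.4, 0.0, -1.8]
gripper_width: 0.031
grasp_force: 30.0
time_s: 3.72
tcp_pos: [0.664, 0.0385, 0.1208]
tool_rot: [-179.9, 0.0, 109.7]
ft_force: [-0.4, -0.6, -2.8]
gripper_width: 0.0306
grasp_force: 30.0
scene paddle (array([-0.2756,  0.0027]), np.float64(90.82443254816664), 262) z98 0.13913963321404302 y [-0.0381  0.0411] x [-0.2829 -0.2635]
  x-0.284 n131 z0.1241 y -0.0199 0.0202
  x-0.276 n72 z0.1311 y -0.0188 0.0192
  x-0.268 n39 z0.1378 y -0.0212 0.0213
  x-0.260 n30 z0.1268 y -0.0202 0.0197
  x-0.252 n19 z0.1196 y -0.0137 0.0159
  x-0.244 n45 z0.1199 y -0.0131 0.0162
  x-0.236 n32 z0.1199 y -0.0112 0.0146
  x-0.196 n5 z0.1095 y -0.0020 0.0043
  x-0.188 n8 z0.1112 y -0.0043 0.0039
  x-0.180 n9 z0.1147 y -0.0083 0.0089
  x-0.172 n22 z0.1145 y -0.0084 0.0093
  x-0.164 n10 z0.1137 y -0.0081 0.0092
[0.664  0.0373 0.121 ] [-179.954     0.0033  109.603 ] [ 0.6221 -0.7234 -1.7942] tcp local -0.2545268800815001 0.001331937200869035
```

View pics/look1.png

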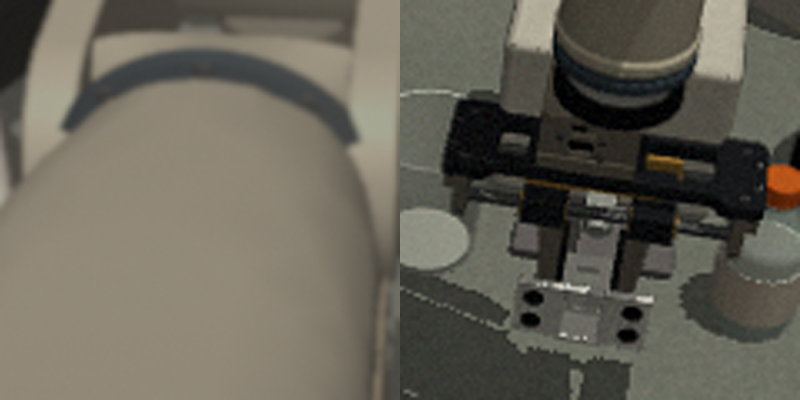

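The scene view shows the carrier held square at crop (580,300), with the shaft behind it. The top view is blocked by the arm. The lateral error is about 1 mm, so I'll correct that and start threading.

```bash
python3 -m jog '[[0.0024,0.0008,0.0012,0,0,0,1],[-0.0167,0.0471,0,0,0,0,1],[-0.0125,0.0353,0,0,0,0,1],[-0.0084,0.0236,0,0,0,0,1],[0,0,0,0,0,0,1]]' && python3 -m jog '[[-0.0042,0.0118,0,0,0,0,1],[-0.0042,0.0118,0,0,0,0,1],[0,0,0,0,0,0,1]]'; python3 look.py 2
```

```text
time_s: 4.45
tcp_pos: [0.6501, 0.0824, 0.1217]
tool_rot: [180.0, -0.0, 109.8]
ft_force: [1.0, 0.1, -1.8]
gripper_width: 0.031
grasp_force: 30.0
time_s: 4.82
tcp_pos: [0.647, 0.0909, 0.1216]
tool_rot: [-180.0, -0.0, 109.7]
ft_force: [0.9, 0.4, -2.1]
gripper_width: 0.0311
grasp_force: 30.0
scene paddle (array([-0.2203, -0.0008]), np.float64(90.50155130605648), 244) z98 0.1384128481236154 y [-0.0398  0.0389] x [-0.2268 -0.2076]
  x-0.228 n141 z0.1255 y -0.0197 0.0204
  x-0.220 n54 z0.1303 y -0.0203 0.0190
  x-0.212 n38 z0.1379 y -0.0214 0.0206
  x-0.204 n26 z0.1314 y -0.0187 0.0205
  x-0.196 n20 z0.1205 y -0.0151 0.0140
  x-0.188 n59 z0.1196 y -0.0134 0.0131
  x-0.180 n30 z0.1206 y -0.0151 0.0125
  x-0.172 n5 z0.1165 y -0.0055 0.0093
  x-0.164 n21 z0.1147 y -0.0079 0.0102
  x-0.156 n20 z0.1141 y -0.0091 0.0087
  x-0.148 n23 z0.1146 y -0.0082 0.0098
  x-0.140 n19 z0.1150 y -0.0077 0.0089
  x-0.132 n16 z0.1148 y -0.0076 0.0092
  x-0.124 n7 z0.1216 y -0.0076 0.0044
  x-0.116 n9 z0.1222 y -0.0038 0.0058
  x-0.108 n10 z0.1138 y -0.0085 0.0093
  x-0.100 n14 z0.1135 y -0.0089 0.0100
[0.6471 0.0907 0.1217] [179.995    0.0045 109.6614] [-0.2246  0.3927 -1.14  ] tcp local -0.19861195957866473 -0.0005763478498028857
```

```bash
python3 -m jog '[[-0.0102,0.0229,0,0,0,0,1],[-0.0084,0.0236,0,0,0,0,1],[-0.0084,0.0236,0,0,0,0,1],[-0.0084,0.0236,0,0,0,0,1],[0,0,0,0,0,0,1]]'; python3 look.py 3 | grep -v " x-0.2"
```

```text
time_s: 5.55
tcp_pos: [0.6326, 0.1292, 0.1217]
tool_rot: [-180.0, -0.0, 109.7]
ft_force: [0.5, 0.2, -1.6]
gripper_width: 0.0306
grasp_force: 30.0
top paddle (array([-0.1813,  0.0255]), np.float64(89.84748489544458), 16) z98 0.13864828875110843 y [-0.0125  0.0409] x [-0.1826 -0.1798]
  x-0.188 n15 z0.1102 y -0.0061 0.0070
  x-0.180 n7 z0.1158 y -0.0180 0.0026
scene paddle (array([-0.1799, -0.0007]), np.float64(90.28862120097786), 242) z98 0.13897902970229525 y [-0.039   0.0393] x [-0.1869 -0.1672]
  x-0.188 n139 z0.1220 y -0.0194 0.0199
  x-0.180 n87 z0.1266 y -0.0194 0.0192
  x-0.172 n22 z0.1372 y -0.0211 0.0215
  x-0.164 n37 z0.1319 y -0.0207 0.0203
  x-0.156 n28 z0.1199 y -0.0129 0.0144
  x-0.148 n40 z0.1204 y -0.0125 0.0132
  x-0.140 n31 z0.1208 y -0.0125 0.0148
  x-0.132 n9 z0.1198 y -0.0081 0.0042
  x-0.124 n24 z0.1167 y -0.0080 0.0096
  x-0.116 n15 z0.1169 y -0.0077 0.0085
  x-0.108 n13 z0.1143 y -0.0093 0.0093
  x-0.100 n20 z0.1144 y -0.0085 0.0099
  x-0.092 n17 z0.1146 y -0.0075 0.0072
  x-0.084 n11 z0.1143 y -0.0071 0.0093
  x-0.068 n47 z0.1180 y -0.0173 0.0157
[0.6329 0.1284 0.1217] [179.9951   0.0101 109.6936] [ 0.0376  0.2128 -1.3946] tcp local -0.15833447487514596 0.0002512380622555349
```

View pics/look3.png

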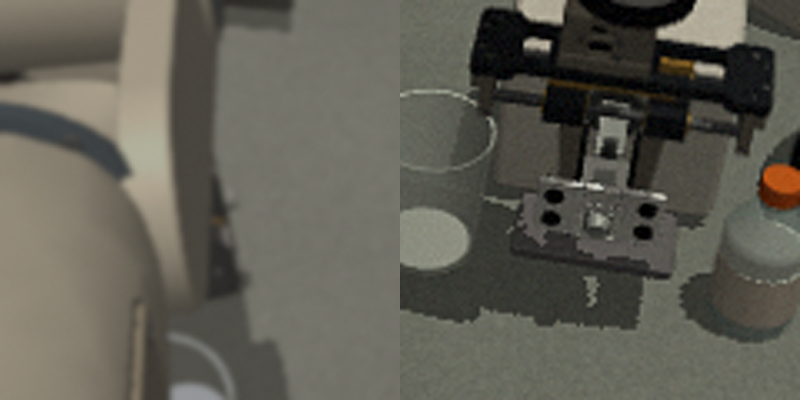

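The scene view shows the sleeve on the shaft (crop 600,210), with the button still free ahead of the mouth at (610,145). I'll advance 6 mm more, release and lift.

```bash
python3 -m jog '[[-0.005,0.0141,0,0,0,0,1],[0,0,0,0,0,0,1],[0,0,-0.002,0,0,0,-0.1],[0,0,0,0,0,0,-0.1],[0,0,0,0,0,0,-0.1]]' && python3 -m jog '[[0,0,0.05,0,0,0,-0.1],[0,0,0.15,0,0,0,-0.1],[0,0,0.15,0,0,0,-0.1],[0,0,0,0,0,0,-0.1]]'; python3 look.py 4 | grep -v " x-0.2"
```

```text
time_s: 6.28
tcp_pos: [0.631, 0.1338, 0.121]
tool_rot: [180.0, 0.0, 109.7]
ft_force: [-0.3, -0.9, -0.6]
gripper_width: 0.0507
grasp_force: 0.0
time_s: 6.78
tcp_pos: [0.6338, 0.1345, 0.2682]
tool_rot: [179.4, 0.1, 109.7]
ft_force: [0.1, -0.2, -0.2]
gripper_width: 0.0506
grasp_force: 0.0
top paddle (array([-0.1753, -0.0001]), np.float64(88.86161565918225), 113) z98 0.13600831643234867 y [-0.0401  0.0403] x [-0.1782 -0.1722]
  x-0.188 n18 z0.1108 y -0.0061 0.0060
  x-0.180 n58 z0.1153 y -0.0183 0.0166
  x-0.172 n58 z0.1315 y -0.0176 0.0194
  x-0.164 n16 z0.1182 y -0.0133 0.0152
  x-0.156 n9 z0.1168 y 0.0139 0.0159
  x-0.148 n7 z0.1170 y 0.0145 0.0161
  x-0.140 n10 z0.1135 y 0.0139 0.0158
scene paddle (array([-0.1781, -0.0014]), np.float64(90.97450244108998), 155) z98 0.1355903684358923 y [-0.0405  0.041 ] x [-0.182  -0.1737]
  x-0.196 n6 z0.1097 y -0.0025 0.0051
  x-0.188 n27 z0.1114 y -0.0065 0.0090
  x-0.180 n180 z0.1223 y -0.0199 0.0200
  x-0.172 n19 z0.1321 y -0.0176 0.0160
  x-0.156 n13 z0.1197 y -0.0129 0.0129
  x-0.148 n31 z0.1173 y -0.0134 0.0148
  x-0.140 n41 z0.1194 y -0.0118 0.0139
  x-0.132 n27 z0.1195 y -0.0110 0.0136
  x-0.124 n17 z0.1208 y -0.0079 0.0084
  x-0.116 n17 z0.1155 y -0.0073 0.0088
  x-0.108 n9 z0.1152 y -0.0094 0.0089
  x-0.100 n20 z0.1150 y -0.0063 0.0099
  x-0.092 n20 z0.1150 y -0.0078 0.0087
  x-0.084 n16 z0.1146 y -0.0077 0.0096
  x-0.076 n16 z0.1142 y -0.0088 0.0088
  x-0.068 n76 z0.1159 y -0.0175 0.0172
[0.6311 0.1339 0.2624] [179.8713   0.0185 109.663 ] [-0.8809 -0.2828 -0.8701] tcp local -0.15252935477641158 7.894811039393934e-05
```

```bash
python3 -m jog '[[0,0,0,0,0,-0.0555,-0.35],[0,0,0,0,0,-0.0555,-0.35],[0,0,0,0,0,-0.0555,-0.35],[0,0,0,0,0,-0.0555,-0.35],[0,0,0,0,0,-0.0555,-0.35]]' && python3 -m jog '[[0,0,0,0,0,-0.0555,-0.35],[0,0,0,0,0,-0.0555,-0.35],[0,0,0,0,0,-0.0555,-0.35],[0,0,0,0,0,-0.0555,-0.35],[0,0,0,0,0,0,-0.35]]' && python3 -m jog '[[0,0,-0.1,-0.0079,-0.0028,0,-0.35],[0,0,-0.1,0,0,0,-0.35],[0,0,-0.055,0,0,0,-0.35],[0,0,0,0,0,0,-0.35]]'; python3 look.py 5
```

```text
time_s: 7.5
tcp_pos: [0.6299, 0.1336, 0.259]
tool_rot: [-179.9, 0.1, 59.4]
ft_force: [0.2, -0.1, -0.1]
gripper_width: 0.0619
grasp_force: 0.0
time_s: 8.12
tcp_pos: [0.63, 0.1336, 0.2593]
tool_rot: [-180.0, 0.2, 19.8]
ft_force: [0.5, -0.1, -0.6]
gripper_width: 0.062
grasp_force: 0.0
time_s: 8.62
tcp_pos: [0.6291, 0.1335, 0.1563]
tool_rot: [178.5, 0.3, 20.0]
ft_force: [-0.1, 0.4, -0.1]
gripper_width: 0.0619
grasp_force: 0.0
top paddle (array([-0.1749,  0.0096]), np.float64(89.439386346329), 81) z98 0.13693156775845972 y [-0.041   0.0397] x [-0.1852 -0.1721]
  x-0.196 n5 z0.1431 y 0.0095 0.0111
  x-0.188 n13 z0.1428 y 0.0044 0.0112
  x-0.180 n37 z0.1202 y -0.0073 0.0201
  x-0.172 n47 z0.1324 y -0.0113 0.0185
  x-0.164 n54 z0.1187 y -0.0120 0.0150
  x-0.156 n41 z0.1170 y -0.0099 0.0154
scene paddle (array([-0.1781, -0.0003]), np.float64(90.93419854809346), 115) z98 0.13921290914672688 y [-0.0402  0.0413] x [-0.1942 -0.1739]
  x-0.196 n37 z0.1424 y -0.0072 0.0096
  x-0.188 n32 z0.1117 y -0.0078 0.0103
  x-0.180 n138 z0.1191 y -0.0201 0.0200
  x-0.172 n10 z0.1323 y -0.0206 0.0182
  x-0.156 n5 z0.1191 y -0.0127 0.0138
  x-0.148 n12 z0.1194 y -0.0145 0.0151
  x-0.140 n10 z0.1205 y -0.0138 0.0149
  x-0.132 n5 z0.1183 y -0.0129 0.0164
[0.631  0.1339 0.1591] [178.4935   0.0261  19.8737] [ 0.8571 -0.4528 -0.4622] tcp local -0.1524924963779265 0.0002247616116095516
```

View pics/look5.png

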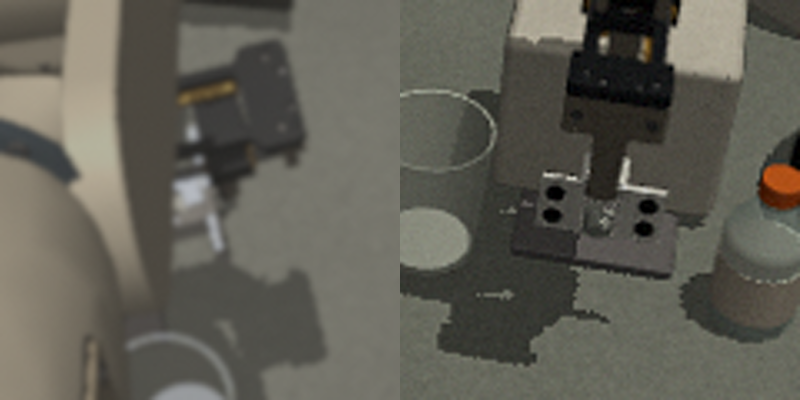

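Finger B hangs outside the paddle at crop (600,170), and finger A is over the button behind it. Pressing down.

```bash
python3 -m jog '[[-0.0004,0.0012,-0.02,0,0,0,-0.35],[0,0,-0.015,0,0,0,-0.35],[0,0,0,0,0,0,-0.35]]' && python3 -m jog '[[0,0,-0.0075,0,0,0,-0.35],[0,0,0,0,0,0,-0.35]]' && python3 -m jog '[[0,0,-0.003,0,0,0,-0.35],[0,0,0,0,0,0,-0.35]]'; python3 look.py 6
```

```text
time_s: 9.1
tcp_pos: [0.6313, 0.1345, 0.1452]
tool_rot: [178.5, -0.1, 19.8]
ft_force: [1.0, 0.5, 3.9]
gripper_width: 0.0618
grasp_force: 1.7
time_s: 9.35
tcp_pos: [0.6313, 0.1345, 0.1422]
tool_rot: [178.5, -0.1, 19.8]
ft_force: [1.5, 0.4, 3.8]
gripper_width: 0.0621
grasp_force: 2.2
time_s: 9.6
tcp_pos: [0.6313, 0.1345, 0.1414]
tool_rot: [178.5, -0.1, 19.8]
ft_force: [0.1, 1.4, 6.6]
gripper_width: 0.062
grasp_force: 3.9
top paddle (array([-0.1753,  0.0066]), np.float64(89.1497373489988), 88) z98 0.13811028432428685 y [-0.0412  0.0411] x [-0.1906 -0.1722]
  x-0.196 n7 z0.1343 y 0.0078 0.0088
  x-0.188 n21 z0.1308 y 0.0056 0.0091
  x-0.180 n33 z0.1195 y -0.0088 0.0180
  x-0.172 n41 z0.1328 y -0.0068 0.0190
  x-0.164 n46 z0.1189 y -0.0079 0.0148
  x-0.156 n27 z0.1151 y -0.0072 0.0151
scene paddle (array([-0.183 ,  0.0008]), np.float64(91.2859265523044), 163) z98 0.13801902866574986 y [-0.0399  0.0409] x [-0.1989 -0.1743]
  x-0.204 n5 z0.1412 y -0.0048 0.0068
  x-0.196 n86 z0.1350 y -0.0088 0.0084
  x-0.188 n15 z0.1117 y -0.0099 0.0098
  x-0.180 n104 z0.1228 y -0.0206 0.0209
  x-0.172 n7 z0.1328 y -0.0168 0.0182
  x-0.156 n5 z0.1208 y 0.0117 0.0145
  x-0.148 n9 z0.1192 y -0.0145 0.0141
  x-0.140 n9 z0.1194 y -0.0139 0.0156
[0.6313 0.1345 0.1414] [178.4879  -0.0682  19.7509] [0.838  0.8321 7.4767] tcp local -0.15199278755779905 -0.00025368036201958016
```

The force follows the spring: about 4 N, then 7 N near flush. I'll press slightly further to seat on the shaft top, then close to 52 mm, which pushes the sleeve to the button.

```bash
python3 -m jog '[[0,0,-0.002,0,0,0,-0.35],[0,0,0,0,0,0,-0.35]]' && python3 -m jog '[[0,0,0,0,0,0,-0.25],[0,0,0,0,0,0,-0.19],[0,0,0,0,0,0,-0.13],[0,0,0,0,0,0,-0.13]]'; python3 look.py 7| grep -E "paddle|\[0.6"
```

```text
time_s: 9.95
tcp_pos: [0.6313, 0.1345, 0.1413]
tool_rot: [178.5, -0.1, 19.8]
ft_force: [-0.3, 0.4, 13.9]
gripper_width: 0.0621
grasp_force: 6.8
time_s: 10.45
tcp_pos: [0.6309, 0.136, 0.1411]
tool_rot: [178.6, -0.1, 19.7]
ft_force: [-2.3, 7.2, 13.3]
gripper_width: 0.0523
grasp_force: 6.5
top paddle (array([-0.1731,  0.0201]), np.float64(88.65917304965842), 60) z98 0.13891724264782174 y [-0.0188  0.041 ] x [-0.1853 -0.1698]
scene paddle (array([-0.18  , -0.0003]), np.float64(90.67636014559616), 162) z98 0.13913856000319139 y [-0.0401  0.0399] x [-0.1922 -0.172 ]
[0.6309 0.136  0.1411] [178.6224  -0.0848  19.7309] [-2.5925  6.9596 13.15  ] tcp local -0.15043957004073635 -0.00036474360068400324
```

```bash
python3 -m jog '[[-0.0017,0.0047,0,0,0,0,-0.13],[0,0,0,0,0,0,-0.13]]' && python3 -m jog '[[-0.0017,0.0047,0,0,0,0,-0.13],[0,0,0,0,0,0,-0.13]]' && python3 -m jog '[[-0.0017,0.0047,0,0,0,0,-0.13],[0,0,0,0,0,0,-0.13]]'; python3 look.py 8| grep -E "paddle|\[0.6"
```

```text
time_s: 10.8
tcp_pos: [0.6308, 0.1363, 0.1412]
tool_rot: [178.5, -0.1, 19.8]
ft_force: [0.2, -0.7, 12.9]
gripper_width: 0.0518
grasp_force: 6.1
time_s: 11.05
tcp_pos: [0.6306, 0.1369, 0.1413]
tool_rot: [178.3, -0.1, 19.8]
ft_force: [2.3, -6.9, 11.7]
gripper_width: 0.0521
grasp_force: 5.9
time_s: 11.3
tcp_pos: [0.63, 0.1385, 0.1413]
tool_rot: [178.3, -0.1, 19.8]
ft_force: [2.6, -8.1, 12.0]
gripper_width: 0.0516
grasp_force: 6.0
top paddle (array([-0.1709,  0.0212]), np.float64(83.44342914314035), 61) z98 0.13880466292524923 y [0.0028 0.0404] x [-0.1837 -0.1671]
scene paddle (array([-0.1771, -0.0001]), np.float64(90.6404956089686), 149) z98 0.13796761114514555 y [-0.0397  0.0405] x [-0.1892 -0.1694]
[0.63   0.1385 0.1412] [178.3295  -0.1028  19.7783] [ 1.4707 -7.8663 11.4643] tcp local -0.14779647647244765 -0.00041129889443945744
```

```bash
python3 -m jog '[[-0.0017,0.0047,0,0,0,0,-0.13],[0,0,0,0,0,0,-0.13]]' && python3 -m jog '[[-0.0017,0.0047,0,0,0,0,-0.13],[0,0,0,0,0,0,-0.13]]' ; python3 look.py 9| grep -E "paddle|\[0.6"
```

```text
time_s: 11.65
tcp_pos: [0.6294, 0.1404, 0.1412]
tool_rot: [178.3, -0.1, 19.8]
ft_force: [3.1, -7.4, 11.8]
gripper_width: 0.0516
grasp_force: 6.0
time_s: 11.9
tcp_pos: [0.6287, 0.1423, 0.1413]
tool_rot: [178.3, -0.1, 19.8]
ft_force: [2.2, -7.7, 12.2]
gripper_width: 0.0517
grasp_force: 6.0
top paddle (array([-0.1669,  0.023 ]), np.float64(85.16082869007784), 55) z98 0.1373156167232223 y [0.0051 0.0403] x [-0.1791 -0.1633]
scene paddle (array([-0.1735, -0.0008]), np.float64(90.70355543633471), 154) z98 0.1387024419039038 y [-0.04    0.0402] x [-0.1857 -0.1656]
[0.6287 0.1422 0.1413] [178.3263  -0.1077  19.7798] [ 3.3975 -7.2952 12.7292] tcp local -0.1438499690243091 -0.00041035477680834154
```

View pics/look9.png

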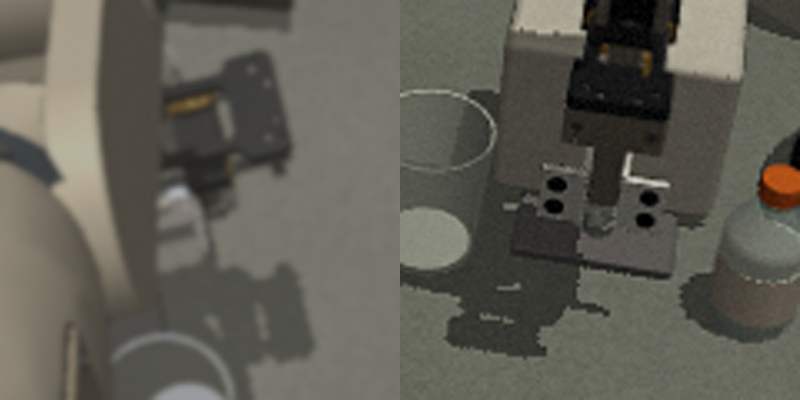

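The paddle follows 1:1 at a steady force, so the mouth is now over the button. Continuing.

```bash
python3 -m jog '[[-0.0017,0.0047,0,0,0,0,-0.13],[-0.0017,0.0047,0,0,0,0,-0.13],[-0.0017,0.0047,0,0,0,0,-0.13],[0,0,0,0,0,0,-0.13]]' && python3 -m jog '[[-0.0017,0.0047,0.003,0,0,0,-0.13],[-0.0017,0.0047,0,0,0,0,-0.13],[-0.0017,0.0047,0,0,0,0,-0.13],[0,0,0,0,0,0,-0.13]]' && python3 -m jog '[[-0.0017,0.0047,0,0,0,0,-0.13],[-0.0017,0.0047,0,0,0,0,-0.13],[0,0,0,0,0,0,-0.13]]'; python3 look.py 10| grep -E "paddle|\[0.6"
```

```text
time_s: 12.5
tcp_pos: [0.6267, 0.1478, 0.1412]
tool_rot: [178.3, -0.1, 19.8]
ft_force: [2.4, -8.2, 12.1]
gripper_width: 0.0519
grasp_force: 6.4
time_s: 13.0
tcp_pos: [0.6234, 0.1544, 0.1412]
tool_rot: [178.4, 0.0, 19.8]
ft_force: [2.5, -5.4, 5.5]
gripper_width: 0.0518
grasp_force: 3.6
time_s: 13.38
tcp_pos: [0.622, 0.1582, 0.1412]
tool_rot: [178.4, 0.0, 19.8]
ft_force: [1.4, -4.2, 6.4]
gripper_width: 0.0518
grasp_force: 3.3
top paddle (array([-0.1516,  0.0213]), np.float64(82.1132622010328), 58) z98 0.13979544020884588 y [0.0063 0.0416] x [-0.1637 -0.1477]
scene paddle (array([-0.156 ,  0.0012]), np.float64(90.87530311801463), 160) z98 0.13901616714105064 y [-0.0396  0.0412] x [-0.1682 -0.1483]
[0.622  0.1582 0.1413] [178.4276   0.0119  19.7774] [ 1.697  -4.9863  5.8803] tcp local -0.1265543263406106 0.0005488192980786302
```

```bash
for i in 1; do python3 -m jog '[[-0.0008,0.0024,0,0,0,0,-0.13],[-0.0008,0.0024,0,0,0,0,-0.13],[0,0,0,0,0,0,-0.13]]' && python3 -m jog '[[-0.0008,0.0024,0,0,0,0,-0.13],[-0.0008,0.0024,0,0,0,0,-0.13],[0,0,0,0,0,0,-0.13]]'; done; python3 look.py 11| grep -E "paddle|\[0.6"
```

```text
time_s: 13.85
tcp_pos: [0.6213, 0.1602, 0.1412]
tool_rot: [178.4, 0.0, 19.8]
ft_force: [1.4, -4.2, 7.1]
gripper_width: 0.052
grasp_force: 3.2
time_s: 14.22
tcp_pos: [0.6207, 0.1621, 0.1412]
tool_rot: [178.4, 0.0, 19.8]
ft_force: [1.5, -4.2, 5.5]
gripper_width: 0.0522
grasp_force: 3.3
top paddle (array([-0.1477,  0.0226]), np.float64(83.08650101912312), 59) z98 0.13818982639787009 y [0.0058 0.0415] x [-0.1609 -0.1437]
scene paddle (array([-0.1519, -0.0006]), np.float64(90.85175880187857), 151) z98 0.13913780252567998 y [-0.0396  0.0414] x [-0.164 -0.144]
[0.6207 0.1621 0.1412] [178.4362   0.022   19.774 ] [ 1.4176 -3.9883  5.4232] tcp local -0.12244675916866203 0.0005321744746244611
```

```bash
python3 -m jog '[[-0.0008,0.0024,0,0,0,0,-0.13],[0,0,0,0,0,0,-0.13]]' && python3 -m jog '[[-0.0008,0.0024,0,0,0,0,-0.13],[0,0,0,0,0,0,-0.13]]'; python3 look.py 12| grep -E "paddle|\[0.6|x-0.1[234]|scene"
```

```text
time_s: 14.58
tcp_pos: [0.6204, 0.163, 0.1412]
tool_rot: [178.4, 0.0, 19.8]
ft_force: [1.9, -4.4, 6.0]
gripper_width: 0.0517
grasp_force: 3.4
time_s: 14.82
tcp_pos: [0.6201, 0.1637, 0.1412]
tool_rot: [178.4, 0.0, 19.8]
ft_force: [2.2, -5.5, 6.3]
gripper_width: 0.0516
grasp_force: 4.8
top paddle (array([-0.1458,  0.023 ]), np.float64(85.7964604144683), 63) z98 0.13795628794433892 y [0.0074 0.0421] x [-0.158  -0.1422]
  x-0.148 n33 z0.1311 y 0.0083 0.0208
  x-0.140 n30 z0.1195 y -0.0036 0.0175
  x-0.132 n46 z0.1188 y -0.0074 0.0160
  x-0.124 n47 z0.1189 y -0.0055 0.0155
scene paddle (array([-0.1502, -0.0003]), np.float64(90.83621957051163), 153) z98 0.13955614587477982 y [-0.0395  0.0414] x [-0.1632 -0.1429]
  x-0.148 n93 z0.1220 y -0.0203 0.0210
  x-0.140 n13 z0.1331 y -0.0213 0.0179
  x-0.124 n6 z0.1192 y -0.0123 0.0157
[0.6201 0.1637 0.1412] [178.4087   0.0233  19.7757] [ 2.5774 -6.015   5.9379] tcp local -0.12075108570476292 0.0005078887064993293
```

Resistance is now rising, which suggests the button has popped up in the window. I'll open, lift away and look.

```bash
python3 -m jog '[[0,0,0,0,0,0,-0.25],[0,0,0,0,0,0,-0.25],[0,0,0.08,0,0,0,-0.25],[0,0,0.15,0,0,0,-0.25],[0,0,0.15,0,0,0,-0.25]]' && python3 -m jog '[[-0.1,-0.12,0.05,0,0,0,-0.25],[-0.1,-0.12,0.05,0,0,0,-0.25],[-0.1,-0.12,0,0,0,0,-0.25],[-0.1,-0.12,0,0,0,0,-0.25],[0,-0.12,0,0,0,0,-0.25]]'; python3 look.py 13
python3 - <<'E'
import numpy as np,cv2
d=np.load("top13.npz")["im"][120:220,140:240];s=np.load("scene13.npz")["im"][140:210,320:400]
cv2.imwrite("pics/fin.png",np.hstack([cv2.resize(d,(400,400),interpolation=2),cv2.resize(s,(400,400),interpolation=2)])[...,::-1])
E
```

```text
time_s: 15.55
tcp_pos: [0.6187, 0.1647, 0.2934]
tool_rot: [178.5, 0.2, 19.8]
ft_force: [0.6, 0.9, -0.6]
gripper_width: 0.0572
grasp_force: 0.0
time_s: 16.18
tcp_pos: [0.4606, -0.0714, 0.3307]
tool_rot: [178.6, 0.1, 19.8]
ft_force: [0.8, -0.0, 0.8]
gripper_width: 0.0581
grasp_force: 0.0
top paddle (array([-0.1448,  0.001 ]), np.float64(90.41243905339132), 122) z98 0.13696206589214002 y [-0.04    0.0415] x [-0.1476 -0.1419]
  x-0.188 n17 z0.1108 y -0.0063 0.0065
  x-0.180 n33 z0.1145 y -0.0091 0.0089
  x-0.172 n35 z0.1139 y -0.0085 0.0091
  x-0.164 n35 z0.1141 y -0.0089 0.0088
  x-0.156 n37 z0.1144 y -0.0087 0.0090
  x-0.148 n71 z0.1305 y -0.0200 0.0187
  x-0.140 n50 z0.1213 y -0.0163 0.0161
  x-0.132 n57 z0.1189 y -0.0139 0.0158
  x-0.124 n61 z0.1194 y -0.0126 0.0157
  x-0.116 n56 z0.1187 y -0.0138 0.0157
  x-0.108 n62 z0.1187 y -0.0138 0.0152
  x-0.100 n45 z0.1191 y -0.0129 0.0156
  x-0.092 n38 z0.1144 y -0.0100 0.0088
  x-0.084 n36 z0.1137 y -0.0087 0.0093
  x-0.076 n38 z0.1138 y -0.0087 0.0097
  x-0.068 n61 z0.1148 y -0.0143 0.0162
scene paddle (array([-0.1467,  0.0005]), np.float64(90.19834820283977), 139) z98 0.13582440727218126 y [-0.0395  0.0419] x [-0.1504 -0.1427]
  x-0.196 n6 z0.1102 y -0.0042 0.0032
  x-0.188 n32 z0.1118 y -0.0079 0.0092
  x-0.180 n24 z0.1147 y -0.0073 0.0097
  x-0.172 n23 z0.1144 y -0.0088 0.0092
  x-0.164 n18 z0.1143 y -0.0079 0.0102
  x-0.156 n24 z0.1155 y -0.0075 0.0115
  x-0.148 n172 z0.1233 y -0.0198 0.0202
  x-0.140 n13 z0.1323 y -0.0192 0.0098
  x-0.124 n20 z0.1208 y -0.0120 0.0155
  x-0.116 n30 z0.1200 y -0.0138 0.0152
  x-0.108 n31 z0.1192 y -0.0120 0.0150
  x-0.100 n16 z0.1191 y -0.0109 0.0130
  x-0.092 n10 z0.1153 y -0.0076 0.0079
  x-0.084 n21 z0.1151 y -0.0090 0.0095
  x-0.076 n18 z0.1144 y -0.0084 0.0083
  x-0.068 n72 z0.1158 y -0.0172 0.0160
[ 0.4624 -0.0738  0.3308] [178.4735   0.0788  19.5735] [0.2054 0.3824 0.5355] tcp local -0.2919474368934536 0.22842570102802306
```

View pics/fin.png

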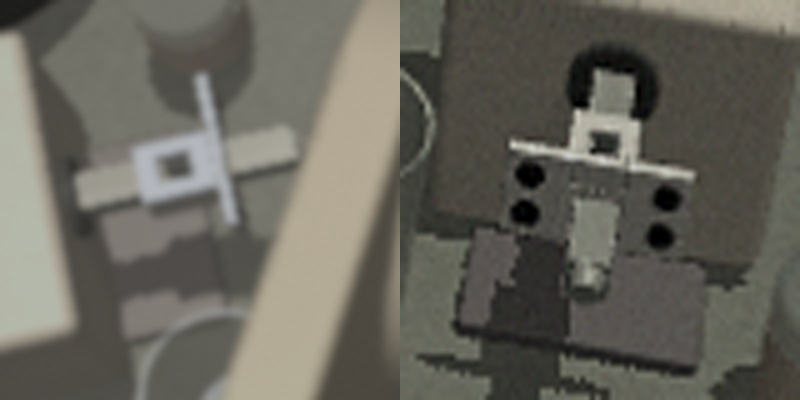

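The sleeve is on the shaft and the dark button fills the window at crop (177,165) and (603,142). Next I'll check the button's height there and that the bystanders haven't moved.

Run:
```python
from fit import *
th=np.radians(109.5); ex=np.array([np.cos(th),np.sin(th)]); ey=np.array([-ex[1],ex[0]]); o=np.array([.5803,.2777])
for n in("top","scene"):
    w=np.load(n+"13.npz")["w"]; w0=np.load(n+"0.npz")["w"]
    l=np.stack([(w[...,:2]-o)@ex,(w[...,:2]-o)@ey,w[...,2]],-1).reshape(-1,3)
    for a in np.arange(-.136,-.103,.003):
        k=l[(abs(l[:,0]-a)<.0015)&(abs(l[:,1]-.0005)<.0045)]; print(n,round(a,3),len(k),np.median(k[:,2]) if len(k) else 0, k[:,2].max() if len(k) else 0)
w=np.load("top13.npz")["w"]; w0=np.load("top0.npz")["w"]
d=np.abs(w[...,2]-w0[...,2])>.012
for nm,(u0,u1,v0,v1) in dict(hub=(290,325,190,220),jar=(345,380,243,275),vial=(285,307,245,267),tip=(400,440,240,285),reag=(165,205,95,135),beaker=(170,222,195,245)).items(): print(nm,d[v0:v1,u0:u1].sum())
```

```text
top -0.136 7 0.12020118363049292 0.12165870665550571
top -0.133 5 0.11950008416258451 0.12113238510860302
top -0.13 8 0.11830271300611378 0.12215666405017522
top -0.127 10 0.11965151099991156 0.12469529019705006
top -0.124 13 0.1184991496982698 0.12482759957431211
top -0.121 13 0.11442322403489646 0.12434313075637338
top -0.118 13 0.1188366212086448 0.12362179990483846
top -0.115 11 0.011387558303873835 0.12527450282652008
top -0.112 13 0.11231459932144916 0.1201445239389125
top -0.109 11 0.1132560015847659 0.11987802326140395
top -0.106 12 0.11708574363325042 0.12189391655720472
top -0.103 11 0.010268519706379653 0.12230443201827657
scene -0.136 1 -0.0011264783559807867 -0.0011264783559807867
scene -0.133 4 0.0007959063942002964 0.0020431524013223568
scene -0.13 4 0.0007207330426066139 0.12418918000179979
scene -0.127 6 0.12180814175815302 0.12457662276354442
scene -0.124 2 0.0629178908654357 0.12427965226575077
scene -0.121 12 0.0031751678429390306 0.12323663432022258
scene -0.118 10 0.00839827473317667 0.12428810312046601
scene -0.115 8 0.00780773765567927 0.12082145182021176
scene -0.112 4 0.010317346733556887 0.1217533919205821
scene -0.109 7 0.1168243495716591 0.12052017457080355
scene -0.106 6 0.009390644411348015 0.1233462279871348
scene -0.103 6 0.11838964294010756 0.12083992473049199
hub 1047
jar 434
vial 0
tip 0
reag 0
beaker 1295
```

Run:
```python
from fit import *
th=np.radians(109.5); ex=np.array([np.cos(th),np.sin(th)]); ey=np.array([-ex[1],ex[0]]); o=np.array([.5803,.2777])
for n in("top","scene"):
    w=np.load(n+"13.npz")["w"]
    l=np.stack([(w[...,:2]-o)@ex,(w[...,:2]-o)@ey,w[...,2]],-1).reshape(-1,3); l=l[(l[:,2]>.109)&(l[:,2]<.13)&(abs(l[:,1])<.004)]
    print(n,[(round(float(a),3),len(k),round(float(np.median(k)),4)) for a in np.arange(-.136,-.1,.003) if len(k:=l[abs(l[:,0]-a)<.0015,2])])
w=np.load("scene13.npz"); w0=np.load("scene0.npz")
d=np.abs(w["w"][...,2]-w0["w"][...,2])>.012
for nm,(u0,u1,v0,v1) in dict(hub=(265,300,247,282),jar=(183,218,255,297),vial=(228,250,217,248),tip=(140,182,303,342),reag=(388,422,170,222),beaker=(286,330,148,205)).items():
    print(nm,int(d[v0:v1,u0:u1].sum()),np.abs(w["im"][v0:v1,u0:u1].astype(int)-w0["im"][v0:v1,u0:u1]).mean().round(1))
```

```text
top [(-0.136, 5, 0.121), (-0.133, 5, 0.1195), (-0.13, 7, 0.1189), (-0.127, 7, 0.1207), (-0.124, 6, 0.1218), (-0.121, 6, 0.1233), (-0.118, 5, 0.1224), (-0.115, 5, 0.1209), (-0.112, 6, 0.1141), (-0.109, 5, 0.1185), (-0.106, 6, 0.1181), (-0.103, 5, 0.1192), (-0.1, 5, 0.1193)]
scene [(-0.13, 1, 0.1242), (-0.127, 3, 0.1222), (-0.124, 1, 0.1243), (-0.121, 4, 0.1226), (-0.118, 2, 0.1231), (-0.115, 1, 0.1208), (-0.112, 1, 0.1218), (-0.109, 4, 0.1202), (-0.106, 2, 0.1219), (-0.103, 4, 0.119), (-0.1, 2, 0.1189)]
hub 0 3.9
jar 0 3.9
vial 0 3.8
tip 0 3.8
reag 0 3.5
beaker 0 3.8
```

The button stands at z ≈ 0.1225 m in the window (the free height measured at the start), about 3 mm above the sleeve top. No bystander has moved, so I'm handing in.

```bash
python3 -c "from plant import ctrl; print(ctrl.job_done())"
```

```text
the job is handed in; nothing more can be done
None
```

The carrier is on the shaft with the button popped up through its window and the paddle facing away from the housing, the gripper is clear, no bystander has moved, and I handed the job in at about 16 s.

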